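Make up the colour tray and the treatment tray from the stock on the mat

ROBOT

A 6-joint arm with a two-finger parallel gripper is mounted at the origin on a cart in front of the work surface, level with it; the furniture and walls round the work are solid. World frame = base frame: x ahead of the robot, y to its left, z up, the work surface at z = 0. Lengths are in m, angles in rad, forces in N, time in s.
With the tool pointing down it reaches from about 0.275 to 0.975 m from the base axis. Payload 8.4 kg.
Tool frame: the origin (TCP) lies at the very end of the fingers, on their centre line; the grasp point (between the pads) lies 19 mm behind it (robot.grip_depth is the distance from the TCP to the grasp point, in m); z points along the fingers, y is the line along which they close (so a half turn about z gives the same grasp; the last joint's range is limited). The gripper opens to 92 mm and grips with 3 to 60 N. Pads are 20 mm wide; open, the fingers measure 128 mm over their backs; the gripper's body (75 mm by 189 mm) begins 69 mm behind the grasp point.
Start: joints at [1.287, 0.353, 1.633, -0, 1.155, -0.002], TCP at [0.174, 0.6, 0.215] pointing down, gripper open.
Joint ranges: [-2.63, 2.63], [-0.92, 2.1], [0.06, 2.66], [-1.3, 4.44], [0, 2.69], [-3.02, 3.02]. Speed limits (rad/s): [2.22, 2.22, 2.79, 3.14, 3.14, 3.14].

INTERFACE

Orientations are given as [roll, pitch, yaw] about the fixed x, y, z axes, in that order (R = Rz(yaw) Ry(pitch) Rx(roll)).
In Python, from bench import robot gives the robot as it stands.
- The arm moves only by the shell command python3 -m crank 'ROWS' [FORCE]. ROWS is JSON, a list of rows, each an object with "twist": the turn, a rotation vector about the tool's x, y, z scaled (see below), a list of three; "offset": the shift along the tool's x, y, z scaled (see below), a list of three; "fingers": the finger opening in mm, from 0 to 91.9. A call has 1 to 5 rows; each row is the pose to reach, as a shift and turn from the pose commanded when the call began, along the tool's axes at that moment; what a row does not reach only later rows make up. The controller multiplies each number of a shift by 1000 mm and each number of a turn by 90 degrees. A row lasts 1/10 s, in which the tool goes at most 50 mm and 8.59 degrees, less where a joint would pass 70% of its speed; a pose out of reach is approached as far as the arm can. A call with a number of a shift or a turn outside -1 to 1 is refused whole. A call with a gripper value outside its range is refused whole. The fingers move at their own pace and stop on an object; FORCE is the grip in N (left out, the last holds). Time passes only in rows, so rows that repeat a pose let the fingers close. It gives the time, the measured TCP pose, the force, the opening and the grip force at its end, in the units of the state.
- robot.get_obs(): the state, without advancing time (a new reading comes with each control period).
- robot.camera(name): name is "scene" or "side" or "wrist"; returns a dict with "image" (400x640x3 uint8, red, green, blue), "z_map" (400x640 float32, m along the optical axis (not along the pixel's ray), 0 where there is no reading), "camera_matrix" (3x3 intrinsics, pixels), "k1" (the pictures are not rectified: a ray, as slopes to the right and down, at radius r is drawn at 1 + k1 r^2 times it, then the intrinsics apply), "camera_from_world" (4x4, takes a point from world to camera coordinates). Camera axes: x right, y down, z forward; pixel columns grow to the right and rows downward; lengths in m; the calibration is good to about 2 mm. A picture is of the moment at which its call begins.
- robot.hand_in(): hands the job in; it is judged then, once.
Trained networks look in a picture, given as the dict that the camera call returned (one of the last four; its "shot" number tells which), for a name from the list of things; names that differ only in an ending like _2 or _b are one class to them, and where a whole thing is asked for, a point or a joint stands for the part that bears it (a point fixed in the world has none). Each returns a list of dicts, best first, with "p" (0 to 1); they miss things now and then, are a little off and sometimes report something else, mostly with a low value. They report only what shows in the picture. A call takes as long as a camera call. They do not tell look-alikes from the thing itself.
- robot.spot_in(query, picture): "box" ([left, top, width, height] as shares, 0 to 1, of the picture: columns of its width, rows of its height, round what is visible of it).
The state is a dict: "t": time; "joint_positions": joint angles; "joint_vel": joint speeds; "tau": joint torques, N m; "tool_pos": TCP position; "tcp_rot": TCP orientation; "ft_force": force on the tool from outside, world axes, zero at the start; "torque": the same for the moment, N m; "finger_gap": finger opening in m; "grip_force": force on a finger pad.
Only numpy, scipy, OpenCV 4.12 (cv2) and the standard library are available. Lean on these libraries where they do the work, as an engineer would, in place of code of your own. Each camera call takes 0.05 s, during which the arm holds its last target. There are 200 camera calls.

TASK

Make up the trays for the next two clients from the things laid out on the dark mat: the wide colour tray takes the tint tube, the twist timer and one sectioning clip, and the narrow treatment tray takes the dropper bottle and the other clip. Set each thing down in the nest that fits it, the same way up as it lies or stands now, keep the bottle upright all the way, and leave the pots and the bowl at the back where they are.

Things in the scene. Friction and masses are not known exactly. Their poses are not given: they have to be found in the camera images.
- tube_mid (a point): The tint tube: a crumpled white collapsible tube with a cap, 181 long, 51 wide, about 34 high, lying flat on the dark mat. The point is its centre, 17 above its underside; its y axis runs along the tube (either end may be the cap end in the tray), z up. Take it across its width at mid-length, in its upper half.
- timer_mid (a point): The twist timer: a round white base 62 across and 20 high with an orange dial 54 across on top (z 21 to 37 above its underside), 37 high in all, standing on the dark mat. The point is its centre, 18.5 above its underside; z up. It can be taken by the dial from any side; the dial does not turn.
- bottle_mid (a point): The dropper bottle: small amber glass bottle with black dropper cap, 33 across, 102 high, standing upright on the dark mat; the body is the same width from 0 to 70 above the underside, the dropper above is thinner. The point is its centre, 51 above its underside (still on the body); z up.
- clip_1_mid (a point): One of two alike sectioning hair clips (red and white, 96 long, 18 wide, 15 high), lying flat on the dark mat. The point is its centre, 7.5 above its underside; y runs along the clip, z up. The jaw is closed and stays so. Take it across its width at mid-length. Either clip may go to either tray.
- clip_2_mid (a point): The other of the two alike sectioning clips: same size, point and axes as the first.
- colour_tray: Wide grey tray, 212 (x) by 166 (y), fixed. Origin: centre of underside. Floor 3 thick; lips round the nests rise to 12 above the underside, with gaps for fingers. Tube nest 197 (x) by 67 at x 0, y +42, gap 113 mid-long-side. Round timer nest 78 across at x -60, y -40, gaps 31 toward the tray's +x, -x, +y, -y. Clip nest 112 (x) by 34 at x +42, y -40, gap 66 mid-long-side.
- treatment_tray: The narrow grey treatment tray, 190 (its x) by 68 (its y), fixed to the worktop. Origin at the centre of its underside; floor 3 thick, lips to 12 above its underside. Nests in the tray's frame: round bottle nest, 50 across, centre x -61, y 0; clip nest, 112 (along x) by 34, centre x +32, y 0, open for 66 in the middle of its long sides.
- mask_pot: Bystander: flat round lidded pot, 90 across, 32 high, at the back, just under the front edge of the long wall shelf (board 500 to 520 above the worktop, parallel to the worktop edge, beginning 20 to 40 behind the trays): keep the arm in front of it. Origin at the centre of its underside.
- small_pot: Bystander: flat round lidded pot, 84 across, 27 high, at the back. Origin at the centre of its underside.
- tint_bowl: Bystander: dark tint bowl with a handle tab, 132 by 158, 54 high, at the back under the same shelf. Origin on its underside.
There are look-alikes about, which are no part of the job. What is shaped like the part that bears bottle_mid but pink is not meant.

How it is judged:
By the outcome, as a careful person would: the job done as asked, in the order asked, and still so for the second after the job is handed in, with the robot touching nothing.
It also fails if it takes over 115 s, if anything falls off the work surface, if the arm or the gripper's body presses on something with over 40 N, if the wrist force passes 120 N, or if a joint passes its speed limit or range.

## Working session

There is one attempt and no reset: what is moved stays moved. The work goes in short steps, Python scripts to look and compute and a shell command to move; the robot and the scene stay as the last step left them, time stands still between calls to the robot, and variables do not carry over. Pictures are saved under pics/ and viewed, at most 14 in all, crops included, and the job is handed in when it is done.

```bash
mkdir -p pics; ls
cat > h.py <<'E'
import numpy as np, cv2
from bench import robot
def save(c,n): cv2.imwrite('pics/'+n,cv2.cvtColor(c['image'],cv2.COLOR_RGB2BGR))
def world(c):
    # world xyz for each pixel
    K=np.array(c['camera_matrix']);k=c['k1'];z=c['z_map']
    v,u=np.mgrid[0:z.shape[0],0:z.shape[1]]
    p=cv2.undistortPoints(np.stack([u,v],-1).reshape(-1,1,2).astype(np.float64),K,np.array([k,0,0,0,0.])).reshape(*z.shape,2)
    P=np.dstack([p[...,0]*z,p[...,1]*z,z])
    T=np.linalg.inv(np.array(c['camera_from_world']))
    W=P@T[:3,:3].T+T[:3,3]; W[z<=0]=np.nan
    return W
E
python3 - <<'E'
from h import *
for n in['scene','side']:
    c=robot.camera(n);save(c,n+'0.png');W=world(c);np.save(n+'0.npy',W);np.save(n+'0i.npy',c['image'])
    print(n,np.linalg.inv(c['camera_from_world'])[:3].round(2).tolist())
    for q in['tube_mid','timer_mid','bottle_mid','clip_1_mid','colour_tray','treatment_tray','mask_pot']:
        for d in robot.spot_in(q,c):
            b=np.array(d['box'])*[640,400,640,400];print(q,round(d['p'],2),b.round().astype(int).tolist(),np.round(W[int(b[1]+b[3]/2),int(b[0]+b[2]/2)],3))
o=robot.get_obs();print(o['t'],o['tool_pos'],o['tcp_rot'],o['finger_gap'])
E
```

```text
pics
scene [[-0.77, -0.33, 0.55, -0.08], [-0.64, 0.39, -0.66, 0.89], [0.0, -0.86, -0.51, 0.62]]
tube_mid 0.95 [274, 276, 60, 13] [0.379 0.377 0.022]
bottle_mid 0.67 [304, 307, 18, 43] [0.258 0.493 0.062]
clip_1_mid 0.5 [301, 263, 15, 4] [0.416 0.321 0.015]
treatment_tray 0.75 [338, 185, 31, 10] [ 0.554 -0.047  0.009]
mask_pot 0.88 [198, 244, 36, 31] [0.574 0.455 0.033]
mask_pot 0.26 [275, 276, 57, 15] [0.379 0.38  0.021]
side [[-0.91, -0.28, 0.31, 0.16], [-0.42, 0.58, -0.7, 0.89], [0.01, -0.77, -0.64, 0.71]]
tube_mid 0.55 [279, 265, 86, 29] [0.375 0.378 0.022]
timer_mid 0.94 [331, 238, 30, 30] [0.35  0.303 0.035]
timer_mid 0.37 [268, 179, 85, 47] [0.508 0.15  0.002]
bottle_mid 0.72 [343, 312, 17, 27] [0.267 0.492 0.08 ]
bottle_mid 0.61 [335, 205, 11, 33] [0.391 0.24  0.06 ]
clip_1_mid 0.82 [280, 252, 40, 10] [0.445 0.336 0.009]
clip_1_mid 0.74 [279, 265, 87, 29] [0.373 0.377 0.019]
clip_1_mid 0.22 [266, 177, 87, 49] [ 0.514  0.145 -0.001]
colour_tray 0.94 [268, 177, 88, 47] [0.507 0.14  0.001]
colour_tray 0.22 [335, 207, 11, 32] [0.39  0.242 0.059]
mask_pot 0.98 [203, 244, 37, 41] [0.578 0.441 0.031]
0.8 [0.17378168 0.60035489 0.21459702] [ 3.14158364e+00 -1.96562574e-05  2.85979277e+00] 0.09147509335806504
```

Run:
```python
import cv2
a=cv2.imread('pics/side0.png')[130:380,150:450];cv2.imwrite('pics/s1.png',cv2.resize(a,None,fx=2.4,fy=2.4,interpolation=3)[:600])
a=cv2.imread('pics/scene0.png')[150:370,160:440];cv2.imwrite('pics/s2.png',cv2.resize(a,None,fx=2.7,fy=2.7,interpolation=3))
```

```text
(no output)
```

View pics/s1.png

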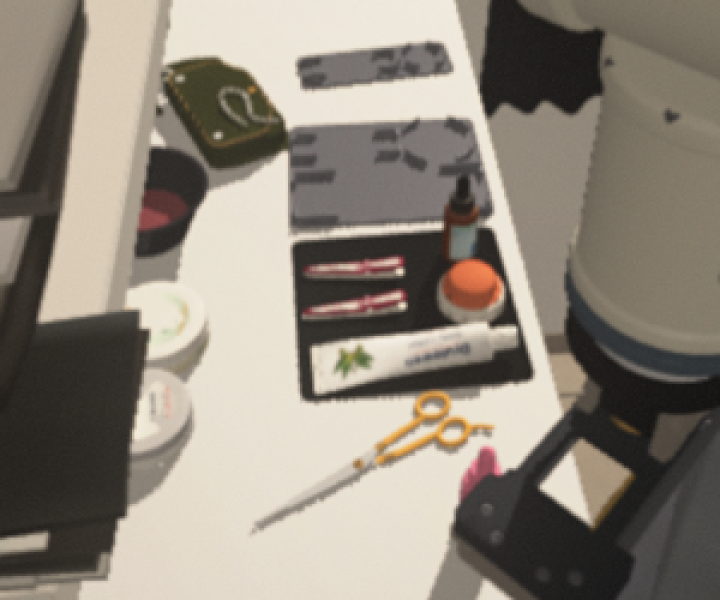

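View pics/s2.png

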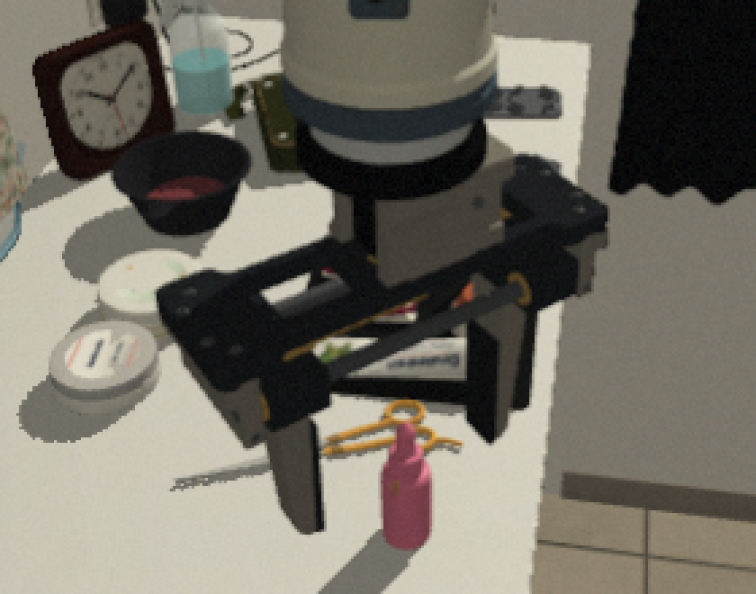

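The side view shows the amber bottle at full-frame (342,221), the timer (346,253), the tube (320,280), and the clips (297,241) and (297,257). The wide tray is at (312,202) and the narrow one at (305,157). The pink look-alike is under the gripper. Next I'll measure rough geometry and compute a move to an overhead view.

```bash
cat >> h.py <<'E'
from scipy.spatial.transform import Rotation as Ro
def go(x,y,z,yaw=None):
    """rows' numbers (offset, twist) to reach TCP xyz pointing down with tool x yaw."""
    o=robot.get_obs();R=Ro.from_euler('xyz',o['tcp_rot']);off=R.inv().apply(np.array([x,y,z])-o['tool_pos'])
    tw=np.zeros(3)
    if yaw is not None:
        c=[(R.inv()*Ro.from_euler('xyz',[np.pi,0,yaw+k*np.pi])).as_rotvec() for k in(0,1)]
        j=o['joint_positions'][5]
        # both halves, prefer the one keeping joint 6 in range
        for t in c: print('  alt twist',np.round(t/(np.pi/2),3))
        tw=min(c,key=np.linalg.norm)
    print('offset',off.round(4).tolist(),'twist',np.round(tw/(np.pi/2),4).tolist(),'j6',round(o['joint_positions'][5],2),'rows',round(np.linalg.norm(off)/.05,1),round(np.degrees(np.linalg.norm(tw))/8.59,1))
def rect(P):
    r=cv2.minAreaRect(P[:,:2].astype(np.float32)*1000);return np.round(r[0],1),np.round(r[1],1),round(r[2],1)
E
python3 - <<'E'
from h import *
W=np.load('side0.npy');I=np.load('side0i.npy').astype(int)
for n,(u0,u1,v0,v1),f in[('ctray',(264,362,176,228),lambda s,m:(m>55)&(m<125)&(s<30)),('ttray',(270,342,145,172),lambda s,m:(m>55)&(m<125)&(s<30)),('mat',(268,375,222,300),lambda s,m:(m<45))]:
    A=W[v0:v1,u0:u1];B=I[v0:v1,u0:u1];s=B.max(-1)-B.min(-1);m=B.mean(-1)
    M=(f(s,m)&(abs(A[...,2])<.02)).astype(np.uint8)
    k,l,st,_=cv2.connectedComponentsWithStats(M);j=1+st[1:,4].argmax();print(n,st[j,4],rect(A[l==j]))
go(.38,.2,.36,2.86)
E
```

```text
ctray 3114 (array([517.2, 146.2]), array([225.4, 170.1]), 30.4)
ttray 795 (array([608.1, -29.5]), array([186.3,  72.8]), 38.2)
mat 1008 (array([447.7, 292.9]), array([147.8, 126.3]), 31.5)
  alt twist [ 0. -0. -0.]
  alt twist [-0. -0.  2.]
offset [-0.3094, -0.3272, -0.1454] twist [0.0, -0.0, -0.0001] j6 -0.0 rows 9.5 0.0
```

```bash
python3 -m crank '[{"twist":[0,0,0],"offset":[0,0,-0.1454],"fingers":91},{"twist":[0,0,0],"offset":[0,0,-0.1454],"fingers":91},{"twist":[0,0,0],"offset":[-0.31,-0.327,-0.145],"fingers":91},{"twist":[0,0,0],"offset":[-0.31,-0.327,-0.145],"fingers":91},{"twist":[0,0,0],"offset":[-0.31,-0.327,-0.145],"fingers":91}]'; python3 -c "
from h import *
go(.38,.2,.36)"
```

```text
t: 1.3
tool_pos: [0.2427, 0.4664, 0.33]
tcp_rot: [3.141, 0.0, 2.861]
ft_force: [1.1, -0.7, 0.2]
finger_gap: 0.091
grip_force: 0.0
offset [-0.2057, -0.2179, -0.0301] twist [0.0, 0.0, 0.0] j6 -0.2 rows 6.0 0.0
```

```bash
python3 -m crank '[{"twist":[0,0,0],"offset":[-0.2,-0.2,-0.03],"fingers":91},{"twist":[0,0,0],"offset":[-0.2,-0.2,-0.03],"fingers":91},{"twist":[0,0,0],"offset":[-0.2,-0.2,-0.03],"fingers":91},{"twist":[0,0,0],"offset":[-0.2,-0.2,-0.03],"fingers":91},{"twist":[0,0,0],"offset":[-0.2,-0.2,-0.03],"fingers":91}]'
python3 - <<'E'
from h import *
c=robot.camera('wrist');save(c,'w1.png');W=world(c);np.save('w1.npy',W);np.save('w1i.npy',c['image'])
for q in['tube_mid','timer_mid','bottle_mid','clip_1_mid','colour_tray','treatment_tray']:
    for d in robot.spot_in(q,c):
        b=np.array(d['box'])*[640,400,640,400];print(q,round(d['p'],2),b.round().astype(int).tolist(),np.round(W[int(b[1]+b[3]/2),int(b[0]+b[2]/2)],3))
E
```

```text
t: 1.8
tool_pos: [0.3628, 0.2482, 0.3564]
tcp_rot: [3.141, 0.001, 2.86]
ft_force: [1.1, 0.5, -0.0]
finger_gap: 0.0908
grip_force: 0.0
tube_mid 0.94 [342, 99, 89, 90] [0.376 0.366 0.024]
timer_mid 0.75 [314, 127, 36, 40] [0.355 0.281 0.037]
bottle_mid 0.7 [435, 31, 46, 33] [0.27  0.476 0.067]
clip_1_mid 0.78 [354, 166, 42, 40] [0.44  0.334 0.012]
colour_tray 0.8 [207, 178, 141, 130] [0.499 0.145 0.001]
treatment_tray 0.58 [209, 305, 47, 25] [0.624 0.013 0.002]
```

View pics/w1.png

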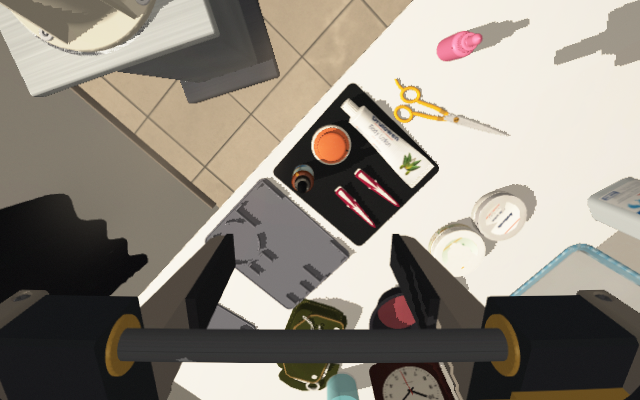

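The wrist view shows the mat with the tube (390,143), timer (331,146), bottle (302,178) and clips (355,207) and (377,187). The wide tray is at (280,243), and the narrow tray is partly hidden near (232,318). Now segmenting.

```bash
cat > m.py <<'E'
from h import *
def seg(c,show=True):
    W=world(c);I=c['image'].astype(int);s=I.max(-1)-I.min(-1);m=I.mean(-1);z=W[...,2];out={}
    R,G,B=I[...,0],I[...,1],I[...,2]
    # mat region
    mat=((m<50)&(abs(z)<.012)&(np.hypot(W[...,0]-.40,W[...,1]-.31)<.17)).astype(np.uint8)
    k,l,st,_=cv2.connectedComponentsWithStats(mat)
    hull=np.zeros_like(mat)
    if k>1:
        pts=np.argwhere(l==1+st[1:,4].argmax())[:,::-1].astype(np.int32);cv2.fillConvexPoly(hull,cv2.convexHull(pts),1);print('mat',rect(W[l==1+st[1:,4].argmax()]))
    th=((hull>0)&((m>75)|(s>60))).astype(np.uint8)
    k,l,st,ct=cv2.connectedComponentsWithStats(th)
    for j in range(1,k):
        if st[j,4]<40: continue
        P=W[l==j];C=I[l==j].mean(0);P=P[np.isfinite(P[:,2])];zz=np.percentile(P[:,2],[5,50,95]).round(3)
        print('thing',ct[j].round(),st[j,4],'rgb',C.round(),'z',zz,rect(P[P[:,2]>0.003]))
    tr=((m>50)&(m<130)&(s<28)&(z>-.01)&(z<.02)&(W[...,0]>.25)).astype(np.uint8)
    k,l,st,ct=cv2.connectedComponentsWithStats(tr)
    for j in range(1,k):
        if st[j,4]<400: continue
        P=W[l==j];print('grey',ct[j].round(),st[j,4],'z',np.percentile(P[:,2],[5,50,95]).round(3),rect(P))
E
python3 - <<'E'
from m import *
for n in['wrist','side']:
    c=robot.camera(n);np.save(n+'2i.npy',c['image']);np.save(n+'2.npy',world(c));print(n);seg(c)
print(robot.get_obs()['tool_pos'])
E
```

```text
wrist
mat (array([409.7, 311.1]), array([204.6, 192.8]), 31.8)
thing [387. 146.] 2772 rgb [215. 210. 195.] z [0.003 0.018 0.033] (array([374.1, 367.8]), array([181. ,  51.3]), 30.9)
thing [329. 146.] 1289 rgb [209. 125.  82.] z [0.018 0.035 0.039] (array([355.4, 281.6]), array([61.4, 61.4]), 84.9)
thing [299. 176.] 212 rgb [114.  94.  77.] z [0.012 0.051 0.079] (array([383.1, 224.1]), array([17.7, 33.4]), 14.8)
thing [373. 187.] 426 rgb [185. 118. 120.] z [0.003 0.011 0.016] (array([448.8, 338.2]), array([94.7, 16.3]), 33.9)
thing [351. 206.] 415 rgb [184. 119. 120.] z [0.001 0.011 0.016] (array([470.9, 295.8]), array([94.1, 16.3]), 31.1)
grey [279. 246.] 9237 z [0.001 0.003 0.008] (array([508.9, 143. ]), array([213. , 166.2]), 30.2)
grey [227. 321.] 641 z [0.    0.002 0.004] (array([623. ,  10.7]), array([91.4, 54. ]), 72.1)
side
mat (array([447.8, 295.6]), array([151.3, 124.7]), 31.9)
thing [299. 242.] 299 rgb [155. 119. 112.] z [-0.001  0.008  0.014] (array([472.2, 295.9]), array([92.7, 17.6]), 29.3)
thing [335. 252.] 104 rgb [134.  97.  79.] z [0.003 0.021 0.035] (array([378.7, 294.6]), array([12.6, 42.4]), 23.3)
thing [299. 257.] 322 rgb [156. 121. 113.] z [-0.     0.008  0.014] (array([448.9, 340.3]), array([95.2, 19.7]), 40.3)
grey [305. 157.] 799 z [-0.002  0.001  0.008] (array([608.8, -30.4]), array([186.5,  69.9]), 36.8)
grey [303. 201.] 3339 z [-0.001  0.001  0.009] (array([596.3, 164.5]), array([417.6, 213.5]), 13.7)
grey [318. 276.] 832 z [-0.001  0.001  0.013] (array([411.2, 310.4]), array([204.9, 199.2]), 31.7)
[0.3616115  0.25110471 0.35562263]
```

```bash
python3 -c "
from h import *
go(.374,.368,.10,np.radians(210.9))"
```

```text
alt twist [-0.    -0.    -0.521]
  alt twist [-0.     0.     1.479]
offset [0.0202, 0.1158, 0.2556] twist [-0.0, -0.0003, -0.5213] j6 -0.69 rows 5.6 5.5
```

```bash
python3 -m crank '[{"twist":[0,0,-0.521],"offset":[0.02,0.116,0.255],"fingers":64},{"twist":[0,0,-0.521],"offset":[0.02,0.116,0.255],"fingers":64},{"twist":[0,0,-0.521],"offset":[0.02,0.116,0.255],"fingers":64},{"twist":[0,0,-0.521],"offset":[0.02,0.116,0.255],"fingers":64},{"twist":[0,0,-0.521],"offset":[0.02,0.116,0.255],"fingers":64}]' 30
python3 -c "
from h import *
go(.374,.368,.10,np.radians(210.9))"
```

```text
t: 2.75
tool_pos: [0.373, 0.356, 0.127]
tcp_rot: [3.141, 0.0, -2.665]
ft_force: [1.3, -0.4, 0.8]
finger_gap: 0.064
grip_force: 0.0
  alt twist [ 0.    0.   -0.04]
  alt twist [ 0.   -0.    1.96]
offset [-0.0064, 0.0102, 0.027] twist [0.0001, 0.0002, -0.0399] j6 -1.29 rows 0.6 0.4
```

```bash
python3 -m crank '[{"twist":[0,0,-0.045],"offset":[0,0.002,0.01],"fingers":64},{"twist":[0,0,-0.045],"offset":[0,0.002,0.01],"fingers":64},{"twist":[0,0,-0.045],"offset":[0,0.002,0.01],"fingers":64}]'
python3 - <<'E'
from m import *
c=robot.camera('wrist');save(c,'w3.png');seg(c)
go(.374,.368,.015,np.radians(210.9))
E
```

```text
t: 3.05
tool_pos: [0.3726, 0.3566, 0.1191]
tcp_rot: [-3.142, -0.0, -2.603]
ft_force: [0.2, -0.3, -0.1]
finger_gap: 0.064
grip_force: 0.0
mat (array([410.3, 311.1]), array([205.8, 194. ]), 31.8)
thing [275. 101.] 123 rgb [93. 76. 65.] z [0.    0.001 0.003] (array([318.8, 289.6]), array([2.4, 9.2]), 89.7)
thing [318. 204.] 7809 rgb [218. 213. 198.] z [0.005 0.02  0.034] (array([376. , 365.5]), array([182.1,  51.4]), 33.4)
thing [247. 142.] 3799 rgb [204. 117.  74.] z [0.02  0.037 0.039] (array([358.8, 287.3]), array([48.6, 61.5]), 57.0)
thing [182. 151.] 63 rgb [103.  96.  87.] z [0.007 0.021 0.035] (array([389.8, 242. ]), array([8. , 1.7]), 7.3)
thing [222. 248.] 3280 rgb [155. 111. 107.] z [0.005 0.015 0.174] (array([444.4, 311.1]), array([116.7,  76.6]), 18.7)
grey [ 64. 195.] 26238 z [0.001 0.002 0.009] (array([505.8, 147.5]), array([211.9, 166.5]), 30.6)
grey [253.  94.] 448 z [0.    0.001 0.003] (array([323.6, 268.8]), array([14.8, 29.8]), 29.0)
grey [284. 101.] 435 z [0.    0.001 0.002] (array([311.7, 292.6]), array([20.8, 38.9]), 84.8)
grey [172. 109.] 2036 z [0.    0.002 0.013] (array([365.3, 210.5]), array([64.3, 67.2]), 1.7)
  alt twist [ 0.     0.001 -0.001]
  alt twist [ 1.000e-03 -0.000e+00  1.999e+00]
offset [-0.0064, 0.0092, 0.1048] twist [0.0002, 0.0008, -0.001] j6 -1.35 rows 2.1 0.0
```

View pics/w3.png

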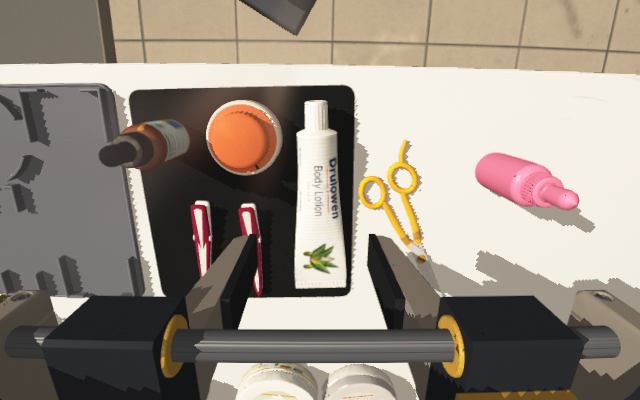

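The tube lies between the fingers with its centre at about (320,195). Clip A is just outside the left finger. Descending with an opening of 60.

```bash
python3 -m crank '[{"twist":[0,0,-0.012],"offset":[-0.0065,0.0076,0.03],"fingers":60},{"twist":[0,0,-0.012],"offset":[-0.0065,0.0076,0.07],"fingers":60},{"twist":[0,0,-0.012],"offset":[-0.0065,0.0076,0.104],"fingers":60},{"twist":[0,0,-0.012],"offset":[-0.0065,0.0076,0.104],"fingers":60},{"twist":[0,0,-0.012],"offset":[-0.0065,0.0076,0.104],"fingers":60}]' 15
python3 -m crank '[{"twist":[0,0,0],"offset":[0,0,0],"fingers":40},{"twist":[0,0,0],"offset":[0,0,0],"fingers":40},{"twist":[0,0,0],"offset":[0,0,0],"fingers":40},{"twist":[0,0,0],"offset":[0,0,0],"fingers":40}]' 15
```

```text
t: 3.6
tool_pos: [0.3752, 0.3661, 0.0162]
tcp_rot: [3.141, 0.001, -2.585]
ft_force: [-0.6, -0.3, -0.3]
finger_gap: 0.0599
grip_force: 0.0
t: 4.0
tool_pos: [0.3755, 0.3662, 0.0159]
tcp_rot: [3.141, 0.002, -2.584]
ft_force: [1.7, -1.5, 3.0]
finger_gap: 0.0397
grip_force: 1.2
```

```bash
python3 -m crank '[{"twist":[0,0,0],"offset":[0,0,0],"fingers":20},{"twist":[0,0,0],"offset":[0,0,0],"fingers":20},{"twist":[0,0,0],"offset":[0,0,0],"fingers":20},{"twist":[0,0,0],"offset":[0,0,-0.03],"fingers":20},{"twist":[0,0,0],"offset":[0,0,-0.06],"fingers":20}]' 15
python3 - <<'E'
from m import *
c=robot.camera('wrist');save(c,'w4.png')
a=np.radians(30.3);T=np.array([.508,.1445]);ex=np.array([np.cos(a),np.sin(a)]);ey=np.array([-ex[1],ex[0]])
p=T+.042*ey;print(p,robot.get_obs()['finger_gap']);go(*p,.09,a+np.pi)
E
```

```text
t: 4.5
tool_pos: [0.3738, 0.3651, 0.0748]
tcp_rot: [-3.141, -0.003, -2.584]
ft_force: [0.2, 0.9, -1.1]
finger_gap: 0.0381
grip_force: 14.1
[0.48680984 0.18076261] 0.03823576316451684
  alt twist [0.001 0.002 0.018]
  alt twist [-4.000e-03  1.000e-03 -1.982e+00]
offset [0.0046, -0.2168, -0.0107] twist [0.0007, 0.0024, 0.0183] j6 -1.36 rows 4.3 0.2
```

View pics/w4.png

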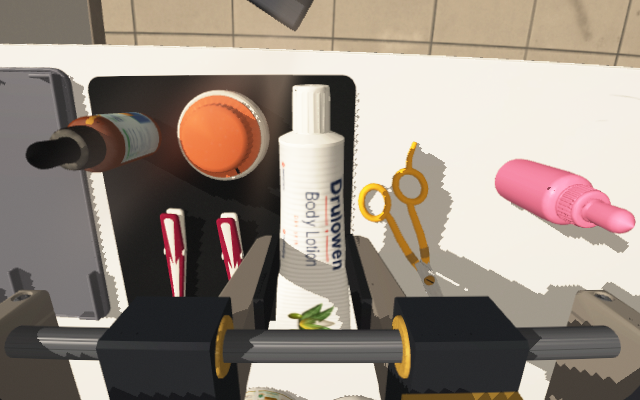

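The tube is held straight between the fingers, around (315,220). The bottle is in its path, so I'll lift to z = 0.17 for the transfer.

```bash
python3 -m crank '[{"twist":[0,0,0],"offset":[0,0,-0.05],"fingers":20},{"twist":[0,0,0],"offset":[0,0,-0.1],"fingers":20},{"twist":[0,0,0.009],"offset":[0,-0.04,-0.1],"fingers":20},{"twist":[0,0,0.018],"offset":[0.002,-0.08,-0.1],"fingers":20},{"twist":[0,0,0.018],"offset":[0.004,-0.12,-0.1],"fingers":20}]'
python3 -m crank '[{"twist":[0,0,0],"offset":[0,-0.04,0],"fingers":20},{"twist":[0,0,0],"offset":[0,-0.08,0],"fingers":20},{"twist":[0,0,0],"offset":[0,-0.09,0],"fingers":20},{"twist":[0,0,0],"offset":[0,-0.09,0],"fingers":20},{"twist":[0,0,0],"offset":[0,-0.09,0],"fingers":20}]'
python3 - <<'E'
from m import *
c=robot.camera('wrist');save(c,'w5.png');W=world(c);np.save('w5.npy',W);seg(c)
a=np.radians(30.3);go(.4868,.1808,.06,a+np.pi)
E
```

```text
t: 5.05
tool_pos: [0.4351, 0.261, 0.1753]
tcp_rot: [3.141, 0.001, -2.611]
ft_force: [0.8, -0.7, -0.8]
finger_gap: 0.0379
grip_force: 14.0
t: 5.55
tool_pos: [0.4797, 0.1847, 0.1747]
tcp_rot: [3.141, -0.0, -2.613]
ft_force: [-0.5, -0.2, -0.9]
finger_gap: 0.0383
grip_force: 14.0
mat (array([409.9, 311.1]), array([205.2, 194.8]), 31.7)
thing [455. 126.] 3338 rgb [214. 130.  86.] z [0.013 0.034 0.039] (array([355.9, 280.6]), array([61.9, 61.7]), 6.5)
thing [388. 126.] 747 rgb [145. 111.  88.] z [0.013 0.058 0.063] (array([391.4, 219.2]), array([32.5, 22.7]), 5.1)
thing [404. 133.] 157 rgb [101.  92.  79.] z [0.077 0.078 0.08 ] (array([391.2, 222.8]), array([19.3, 15.3]), 5.6)
thing [400. 216.] 1056 rgb [191. 126. 126.] z [0.002 0.011 0.016] (array([471.6, 294.9]), array([95.1, 15.2]), 29.0)
thing [442. 217.] 1055 rgb [193. 125. 128.] z [0.004 0.011 0.016] (array([448.2, 338.5]), array([94.8, 17.9]), 39.7)
thing [369. 246.] 148 rgb [110.  98.  85.] z [0.177 0.188 0.203] (array([455.2, 206.6]), array([2.2, 8.1]), 32.2)
grey [291.  96.] 1069 z [0.001 0.003 0.011] (array([427.7,  99.6]), array([ 50.4, 169.3]), 20.6)
grey [236. 176.] 13609 z [0.001 0.003 0.009] (array([524.1, 120.1]), array([210.2, 113.1]), 29.3)
grey [ 76. 155.] 5766 z [0.001 0.003 0.011] (array([607.3, -31.8]), array([191. ,  69.3]), 37.4)
  alt twist [ 0.    -0.     0.001]
  alt twist [ 0.000e+00  1.000e-03 -1.999e+00]
offset [-0.0041, -0.0074, 0.1147] twist [0.0003, -0.0003, 0.0007] j6 -1.74 rows 2.3 0.0
```

View pics/w5.png

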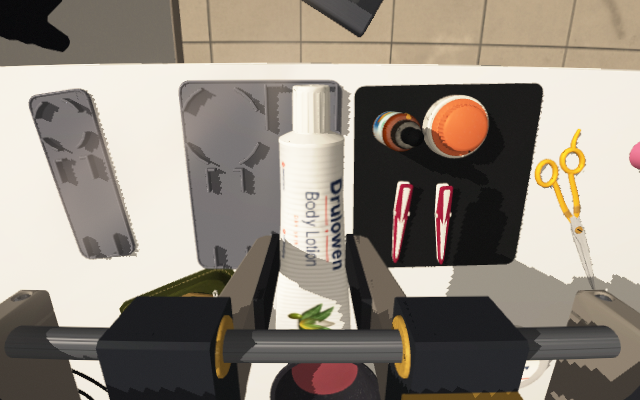

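The view shows the tube over the wide tray's right (+y) nest, the bottle at (398,132), and the narrow tray fully visible at (82,175). I'll fit the wide tray once more from this picture.

Run:
```python
from m import *
W=np.load('w5.npy');I=cv2.imread('pics/w5.png').astype(int);s=I.max(-1)-I.min(-1);m=I.mean(-1)
g=(m>50)&(m<130)&(s<28)&(abs(W[...,2])<.016)
u=np.arange(640)[None,:]; v=np.arange(400)[:,None]
g&=(u>176)&(u<348)&(v>70)&(v<275); g=cv2.morphologyEx(g.astype(np.uint8),cv2.MORPH_OPEN,np.ones((3,3)))>0
print(rect(W[g]))
# tube in hand, axis and underside
t=(W[...,2]>.16)&(W[...,2]<.25)&(u>270)&(u<355)&(v>80)&(v<330)&(m>150)
P=W[t];print(rect(P),np.percentile(P[:,2],[5,50,95]))
d=(P[:,:2]-[.48,.185])@[np.cos(.529),np.sin(.529)]
for a,b in[(-.1,-.07),(-.07,-.04),(-.04,0),(0,.04)]:
    q=(d>a)&(d<b);print(a,q.sum(),np.percentile(P[q,2],95).round(3) if q.any() else '')
```

```text
(array([509.3, 142.7]), array([212.2, 166. ]), 30.2)
(array([464.9, 181.4]), array([153.5,  48.2]), 27.9) [0.16966849 0.18502023 0.19336556]
-0.1 1448 0.189
-0.07 3248 0.194
-0.04 3131 0.19
0 2971 0.181
```

```bash
python3 -m crank '[{"twist":[0,0,0],"offset":[-0.0044,-0.0089,0.04],"fingers":20},{"twist":[0,0,0],"offset":[-0.0044,-0.0089,0.08],"fingers":20},{"twist":[0,0,0],"offset":[-0.0044,-0.0089,0.12],"fingers":20},{"twist":[0,0,0],"offset":[-0.0044,-0.0089,0.135],"fingers":20},{"twist":[0,0,0],"offset":[-0.0044,-0.0089,0.135],"fingers":20}]'
python3 -m crank '[{"twist":[0,0,0],"offset":[0,0,0.01],"fingers":20},{"twist":[0,0,0],"offset":[0,0,0.019],"fingers":20},{"twist":[0,0,0],"offset":[0,0,0.0195],"fingers":20},{"twist":[0,0,0],"offset":[0,0,0.0195],"fingers":20}]'
```

```text
t: 6.1
tool_pos: [0.486, 0.1793, 0.0376]
tcp_rot: [3.141, -0.005, -2.61]
ft_force: [-0.5, -0.3, -0.9]
finger_gap: 0.0379
grip_force: 14.0
t: 6.5
tool_pos: [0.4887, 0.1789, 0.0207]
tcp_rot: [-3.142, 0.0, -2.612]
ft_force: [-0.9, -0.4, -0.2]
finger_gap: 0.038
grip_force: 14.0
```

```bash
python3 -m crank '[{"twist":[0,0,0],"offset":[0,0,0.002],"fingers":20},{"twist":[0,0,0],"offset":[0,0,0.002],"fingers":62},{"twist":[0,0,0],"offset":[0,0,0.002],"fingers":62},{"twist":[0,0,0],"offset":[0,0,0.002],"fingers":62},{"twist":[0,0,0],"offset":[0,0,0.002],"fingers":62}]'
python3 -m crank '[{"twist":[0,0,0],"offset":[0,0,-0.04],"fingers":62},{"twist":[0,0,0],"offset":[0,0,-0.09],"fingers":62},{"twist":[0,0,0],"offset":[0,0,-0.13],"fingers":65},{"twist":[0,0,0],"offset":[0,0,-0.13],"fingers":65}]'
python3 - <<'E'
from m import *
c=robot.camera('wrist');save(c,'w6.png');seg(c)
go(.3556,.2813,.14,np.radians(120.5))
E
```

```text
t: 7.0
tool_pos: [0.4887, 0.1787, 0.0185]
tcp_rot: [-3.142, 0.0, -2.612]
ft_force: [-0.1, 0.5, 0.1]
finger_gap: 0.062
grip_force: 0.0
t: 7.4
tool_pos: [0.4919, 0.1799, 0.1537]
tcp_rot: [-3.14, 0.009, -2.612]
ft_force: [1.1, 0.7, 0.8]
finger_gap: 0.065
grip_force: 0.0
mat (array([409.9, 311.3]), array([205.8, 195.3]), 31.9)
thing [476. 117.] 4058 rgb [210. 128.  86.] z [0.014 0.037 0.077] (array([372.2, 267.3]), array([ 62.3, 103.1]), 50.3)
thing [406. 118.] 984 rgb [147. 115.  93.] z [0.013 0.054 0.063] (array([385.4, 221.7]), array([25.8, 43.9]), 80.9)
thing [410. 226.] 1734 rgb [168. 121. 117.] z [0.004 0.013 0.188] (array([459.7, 273.7]), array([119.5,  61. ]), 66.3)
thing [460. 216.] 1276 rgb [192. 130. 130.] z [0.002 0.01  0.016] (array([449. , 337.3]), array([95.2, 16.8]), 36.1)
grey [265. 163.] 21754 z [0.001 0.003 0.01 ] (array([507.8, 142.3]), array([209.4, 166. ]), 30.1)
grey [ 71. 149.] 7222 z [0.001 0.003 0.011] (array([607.1, -31.7]), array([191.2,  69.2]), 37.3)
  alt twist [0.002 0.003 0.998]
  alt twist [-0.003  0.002 -1.002]
offset [0.0649, 0.1561, 0.0106] twist [0.0023, 0.0034, 0.9981] j6 -1.75 rows 3.4 10.5
```

View pics/w6.png

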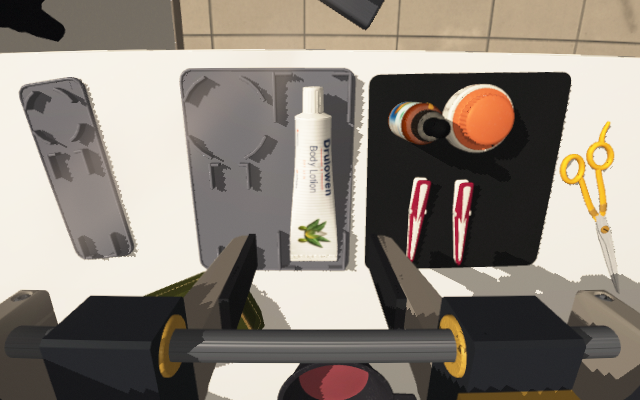

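The tube lies flat in its nest at (315,180). Next is the timer.

```bash
python3 -m crank '[{"twist":[0,0,0.09],"offset":[0.015,0.035,0],"fingers":68},{"twist":[0,0,0.18],"offset":[0.03,0.07,0],"fingers":68},{"twist":[0,0,0.27],"offset":[0.045,0.1,0.005],"fingers":68},{"twist":[0,0,0.36],"offset":[0.06,0.13,0.01],"fingers":68},{"twist":[0,0,0.45],"offset":[0.065,0.156,0.01],"fingers":68}]'
python3 -m crank '[{"twist":[0,0,0.09],"offset":[0,0,0],"fingers":68},{"twist":[0,0,0.18],"offset":[0,0,0],"fingers":68},{"twist":[0,0,0.27],"offset":[0,0,0],"fingers":68},{"twist":[0,0,0.36],"offset":[0,0,0],"fingers":68},{"twist":[0,0,0.45],"offset":[0,0,0],"fingers":68}]'
python3 -m crank '[{"twist":[0,0,0.09],"offset":[0,0,0],"fingers":68},{"twist":[0,0,0.1],"offset":[0,0,0],"fingers":68},{"twist":[0,0,0.1],"offset":[0,0,0],"fingers":68},{"twist":[0,0,0.1],"offset":[0,0,0],"fingers":68}]'
python3 - <<'E'
from m import *
go(.3556,.2811,.023,np.radians(120.5))
E
```

```text
t: 7.95
tool_pos: [0.3505, 0.2797, 0.1363]
tcp_rot: [-3.138, -0.003, 2.958]
ft_force: [-0.0, 0.5, 0.6]
finger_gap: 0.0679
grip_force: 0.0
t: 8.45
tool_pos: [0.3528, 0.2799, 0.1369]
tcp_rot: [-3.139, -0.0, 2.252]
ft_force: [-0.4, 1.0, -0.5]
finger_gap: 0.0684
grip_force: 0.0
t: 8.85
tool_pos: [0.3534, 0.2803, 0.1379]
tcp_rot: [-3.141, 0.0, 2.103]
ft_force: [0.3, -0.2, 0.9]
finger_gap: 0.0683
grip_force: 0.0
  alt twist [-0.001  0.     0.   ]
  alt twist [-0.e+00 -1.e-03 -2.e+00]
offset [-0.0004, 0.0025, 0.1149] twist [-0.0006, 0.0001, 0.0002] j6 0.13 rows 2.3 0.0
```

```bash
python3 -m crank '[{"twist":[0,0,0],"offset":[0,0.0025,0.04],"fingers":68},{"twist":[0,0,0],"offset":[0,0.0025,0.08],"fingers":68},{"twist":[0,0,0],"offset":[0,0.0025,0.11],"fingers":68},{"twist":[0,0,0],"offset":[0,0.0025,0.114],"fingers":68},{"twist":[0,0,0],"offset":[0,0.0025,0.114],"fingers":68}]'
python3 -m crank '[{"twist":[0,0,0],"offset":[0,0,0],"fingers":40},{"twist":[0,0,0],"offset":[0,0,0],"fingers":40},{"twist":[0,0,0],"offset":[0,0,0],"fingers":40},{"twist":[0,0,0],"offset":[0,0,0],"fingers":40}]' 15
```

```text
t: 9.35
tool_pos: [0.3554, 0.2814, 0.024]
tcp_rot: [-3.14, 0.0, 2.101]
ft_force: [-0.2, 1.0, 0.4]
finger_gap: 0.068
grip_force: 0.0
t: 9.75
tool_pos: [0.3567, 0.2824, 0.0254]
tcp_rot: [3.139, -0.0, 2.1]
ft_force: [-0.4, -0.3, 6.6]
finger_gap: 0.0507
grip_force: 14.8
```

```bash
python3 -m crank '[{"twist":[0,0,0],"offset":[0,0,-0.02],"fingers":40},{"twist":[0,0,0],"offset":[0,0,-0.05],"fingers":40},{"twist":[0,0,0],"offset":[0,0,-0.09],"fingers":40},{"twist":[0,0,0],"offset":[0,0,-0.13],"fingers":40},{"twist":[0,0,0],"offset":[0,0,-0.13],"fingers":40}]' 20
python3 - <<'E'
from m import *
c=robot.camera('wrist');save(c,'w7.png');W=world(c);I=c['image'].astype(int)
g=(I[...,0]-I[...,2]>80)&(W[...,2]>.08);P=W[g];print(rect(P),np.percentile(P[:,2],[5,50,95]).round(3),robot.get_obs()['tool_pos'])
a=np.radians(30.2);ex=np.array([np.cos(a),np.sin(a)]);ey=np.array([-ex[1],ex[0]]);T=np.array([.5091,.1429])
p=T-.06*ex-.04*ey;print(p);go(*p,.15,np.radians(120.2))
E
```

```text
t: 10.25
tool_pos: [0.3583, 0.2838, 0.1592]
tcp_rot: [3.133, -0.001, 2.1]
ft_force: [0.1, 0.4, -1.3]
finger_gap: 0.0506
grip_force: 17.3
(array([366.5, 266.5]), array([ 59.1, 101.6]), 30.0) [0.158 0.171 0.264] [0.35722514 0.282885   0.15684953]
[0.47736431 0.07814781]
  alt twist [ 0.004 -0.     0.002]
  alt twist [ 1.000e-03  6.000e-03 -1.998e+00]
offset [-0.2374, 0.0002, 0.0067] twist [0.0036, -0.0005, 0.0016] j6 0.14 rows 4.7 0.0
```

View pics/w7.png

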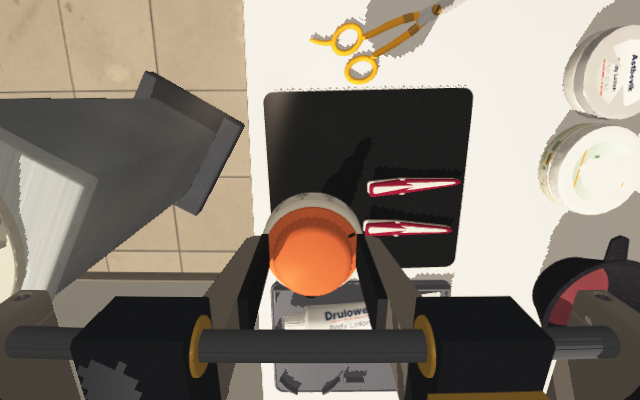

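The timer is held at about (313,250), and the path keeps its underside clear above the bottle. Transferring.

```bash
python3 -m crank '[{"twist":[0,0,0],"offset":[-0.04,0,-0.01],"fingers":40},{"twist":[0,0,0],"offset":[-0.08,0,-0.01],"fingers":40},{"twist":[0,0,0],"offset":[-0.12,0,-0.01],"fingers":40},{"twist":[0,0,0],"offset":[-0.16,0,-0.01],"fingers":40},{"twist":[0,0,0],"offset":[-0.2,0,-0.01],"fingers":40}]'
python3 -m crank '[{"twist":[0,0,0],"offset":[-0.02,0,0],"fingers":40},{"twist":[0,0,0],"offset":[-0.0374,0,0],"fingers":40},{"twist":[0,0,0],"offset":[-0.0374,0,0.02],"fingers":40},{"twist":[0,0,0],"offset":[-0.0374,0,0.05],"fingers":40},{"twist":[0,0,0],"offset":[-0.0374,0,0.05],"fingers":40}]'
python3 - <<'E'
from m import *
c=robot.camera('side');save(c,'w8.png');I=c['image'].astype(int);W=world(c);print(robot.get_obs()['grip_force'])
go(.4774,.0781,.029,np.radians(120.2))
E
```

```text
t: 10.8
tool_pos: [0.4564, 0.1075, 0.163]
tcp_rot: [-3.14, -0.001, 2.101]
ft_force: [0.7, 0.8, -0.8]
finger_gap: 0.0502
grip_force: 17.3
t: 11.3
tool_pos: [0.4721, 0.0761, 0.1104]
tcp_rot: [-3.134, -0.003, 2.1]
ft_force: [-0.5, -0.9, -0.7]
finger_gap: 0.0504
grip_force: 17.3
17.28877445915714
  alt twist [-0.004 -0.001  0.001]
  alt twist [ 0.002 -0.006 -1.999]
offset [-0.0008, 0.0049, 0.0831] twist [-0.0035, -0.0014, 0.0014] j6 -0.37 rows 1.7 0.0
```

```bash
python3 -m crank '[{"twist":[0,0,0],"offset":[-0.0008,0.0049,0.03],"fingers":40},{"twist":[0,0,0],"offset":[-0.0008,0.0049,0.06],"fingers":40},{"twist":[0,0,0],"offset":[-0.0008,0.0049,0.075],"fingers":40},{"twist":[0,0,0],"offset":[-0.0008,0.0049,0.081],"fingers":40},{"twist":[0,0,0],"offset":[-0.0008,0.0049,0.081],"fingers":40}]'
python3 -m crank '[{"twist":[0,0,0],"offset":[0,0,0.002],"fingers":40},{"twist":[0,0,0],"offset":[0,0,0.003],"fingers":40},{"twist":[0,0,0],"offset":[0,0,0.003],"fingers":40}]'
```

```text
t: 11.85
tool_pos: [0.4803, 0.0788, 0.0334]
tcp_rot: [-3.141, -0.0, 2.1]
ft_force: [-0.0, -0.1, -1.1]
finger_gap: 0.0505
grip_force: 17.3
t: 12.15
tool_pos: [0.4808, 0.0788, 0.0311]
tcp_rot: [3.141, 0.0, 2.1]
ft_force: [-0.5, 0.2, -1.1]
finger_gap: 0.0504
grip_force: 17.3
```

```bash
python3 -m crank '[{"twist":[0,0,0],"offset":[0,-0.003,0],"fingers":40},{"twist":[0,0,0],"offset":[0,-0.003,0.002],"fingers":40},{"twist":[0,0,0],"offset":[0,-0.003,0.004],"fingers":40},{"twist":[0,0,0],"offset":[0,-0.003,0.004],"fingers":40}]'
```

```text
t: 12.55
tool_pos: [0.4778, 0.0772, 0.0266]
tcp_rot: [-3.142, -0.0, 2.1]
ft_force: [-2.3, 0.2, 4.7]
finger_gap: 0.0503
grip_force: 18.9
```

```bash
python3 -m crank '[{"twist":[0,0,0],"offset":[0,0,0],"fingers":68},{"twist":[0,0,0],"offset":[0,0,0],"fingers":68},{"twist":[0,0,0],"offset":[0,0,0],"fingers":68},{"twist":[0,0,0],"offset":[0,0,-0.04],"fingers":68},{"twist":[0,0,0],"offset":[0,0,-0.08],"fingers":68}]'
python3 -m crank '[{"twist":[0,0,-0.09],"offset":[0.02,0,-0.04],"fingers":60},{"twist":[0,0,-0.18],"offset":[0.06,0,-0.06],"fingers":40},{"twist":[0,0,-0.27],"offset":[0.1,0,-0.06],"fingers":30},{"twist":[0,0,-0.36],"offset":[0.14,0,-0.06],"fingers":30},{"twist":[0,0,-0.45],"offset":[0.14,0,-0.06],"fingers":30}]'
python3 - <<'E'
from m import *
go(.46,.30,.14,np.radians(210.5))
E
```

```text
t: 13.05
tool_pos: [0.4765, 0.0769, 0.1062]
tcp_rot: [-3.138, -0.001, 2.1]
ft_force: [1.4, -0.4, 0.3]
finger_gap: 0.0682
grip_force: 0.0
t: 13.55
tool_pos: [0.405, 0.2009, 0.1666]
tcp_rot: [3.141, -0.001, 2.816]
ft_force: [0.4, 0.4, -0.6]
finger_gap: 0.031
grip_force: 0.0
  alt twist [ 0.001 -0.    -0.546]
  alt twist [-0.000e+00 -1.000e-03  1.454e+00]
offset [-0.0204, 0.1115, 0.0267] twist [0.0007, -0.0001, -0.5461] j6 -0.79 rows 2.3 5.7
```

```bash
python3 -m crank '[{"twist":[0,0,-0.09],"offset":[-0.005,0.03,0],"fingers":28},{"twist":[0,0,-0.18],"offset":[-0.02,0.07,0],"fingers":28},{"twist":[0,0,-0.27],"offset":[-0.02,0.105,0.01],"fingers":28},{"twist":[0,0,-0.36],"offset":[-0.02,0.11,0.02],"fingers":28},{"twist":[0,0,-0.45],"offset":[-0.02,0.11,0.02],"fingers":28}]'
python3 -m crank '[{"twist":[0,0,-0.09],"offset":[0,0,0],"fingers":28},{"twist":[0,0,-0.09],"offset":[0,0,0],"fingers":28},{"twist":[0,0,-0.09],"offset":[0,0,0],"fingers":28}]'
cat >> m.py <<'E'
def clips(c):
    W=world(c);I=c['image'].astype(int);s=I[...,0]-I[...,1];m=I.mean(-1)
    near=(W[...,2]>.004)&(W[...,2]<.022)&(np.hypot(W[...,0]-.46,W[...,1]-.317)<.09)&((s>50)|(m>100))
    k,l,st,ct=cv2.connectedComponentsWithStats(near.astype(np.uint8))
    for j in range(1,k):
        if st[j,4]<200: continue
        P=W[l==j][:,:2];q=P.mean(0);e=np.linalg.svd(P-q,full_matrices=0)[2][0];print('clip',ct[j].round(),st[j,4],rect(P),np.degrees(np.arctan2(e[1],e[0])).round(1))
E
python3 - <<'E'
from m import *
c=robot.camera('wrist');save(c,'w9.png');clips(c);seg(c)
go(.471,.2955,.007,np.radians(210.5))
E
```

```text
t: 14.05
tool_pos: [0.4616, 0.2962, 0.1447]
tcp_rot: [-3.141, -0.002, -2.762]
ft_force: [-0.1, -0.7, -0.5]
finger_gap: 0.028
grip_force: 0.0
t: 14.35
tool_pos: [0.462, 0.2953, 0.1463]
tcp_rot: [-3.142, -0.0, -2.632]
ft_force: [0.6, 0.1, -0.3]
finger_gap: 0.0279
grip_force: 0.0
clip [306. 188.] 1111 (array([471.8, 295.3]), array([95.6, 15.7]), 29.2) 28.3
clip [354. 188.] 1134 (array([447.7, 335.8]), array([90.9, 16.6]), 31.5) 34.9
mat (array([409.4, 310.9]), array([204.9, 195.2]), 31.9)
thing [282.  69.] 162 rgb [118.  93.  74.] z [0.061 0.077 0.079] (array([380.4, 227. ]), array([12.7,  9.4]), 77.8)
thing [265.  93.] 201 rgb [114.  84.  68.] z [0.06  0.077 0.079] (array([400.8, 222.9]), array([11. , 20.4]), 1.0)
thing [306. 187.] 1181 rgb [186. 114. 118.] z [0.002 0.011 0.016] (array([471.4, 295.1]), array([94.5, 16.7]), 27.1)
thing [353. 192.] 1324 rgb [181. 115. 117.] z [0.002 0.011 0.152] (array([450.5, 331.7]), array([90. , 29.5]), 38.4)
thing [272. 240.] 113 rgb [115. 103.  89.] z [0.145 0.152 0.158] (array([464. , 272.3]), array([1.7, 8. ]), 33.1)
grey [158. 142.] 19874 z [0.001 0.003 0.011] (array([509. , 142.3]), array([213.3, 166.1]), 30.2)
grey [268.  54.] 1790 z [0.    0.001 0.003] (array([380.8, 212.7]), array([52.9, 59.1]), 31.8)
grey [  9. 213.] 996 z [-0.     0.003  0.01 ] (array([638.6,  29.4]), array([81.5, 27.2]), 14.2)
  alt twist [-0.    -0.    -0.014]
  alt twist [-0.     0.     1.986]
offset [-0.008, -0.0042, 0.1394] twist [-0.0, -0.0, -0.0144] j6 -1.51 rows 2.8 0.2
```

View pics/w9.png

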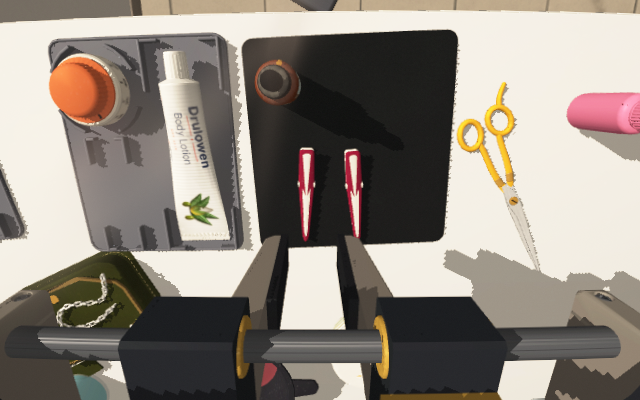

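The timer (90,90) and tube (195,150) sit in their nests. Clip B is at (306,190), clip A at (354,190) and the bottle at (278,82). Grasping clip B.

```bash
python3 -m crank '[{"twist":[0,0,0.008],"offset":[-0.0085,-0.0047,0.045],"fingers":28},{"twist":[0,0,0.008],"offset":[-0.0085,-0.0047,0.09],"fingers":28},{"twist":[0,0,0.008],"offset":[-0.0085,-0.0047,0.12],"fingers":28},{"twist":[0,0,0.008],"offset":[-0.0085,-0.0047,0.125],"fingers":28},{"twist":[0,0,0.008],"offset":[-0.0085,-0.0047,0.125],"fingers":28}]'
python3 -c "
from h import *
go(.4716,.2953,.006,np.radians(208.5))"
```

```text
t: 14.9
tool_pos: [0.4715, 0.2952, 0.0211]
tcp_rot: [-3.142, -0.001, -2.642]
ft_force: [-0.4, 0.7, 0.4]
finger_gap: 0.0283
grip_force: 0.0
  alt twist [-0.    -0.001  0.001]
  alt twist [ 1.000e-03 -0.000e+00 -1.999e+00]
offset [-0.0002, 0.0001, 0.0151] twist [-0.0, -0.0009, 0.0013] j6 -1.51 rows 0.3 0.0
```

```bash
python3 -m crank '[{"twist":[0,0,0],"offset":[0,0,0.01],"fingers":28},{"twist":[0,0,0],"offset":[0,0,0.015],"fingers":28},{"twist":[0,0,0],"offset":[0,0,0.015],"fingers":5},{"twist":[0,0,0],"offset":[0,0,0.015],"fingers":5},{"twist":[0,0,0],"offset":[0,0,0.015],"fingers":5}]' 15
python3 -m crank '[{"twist":[0,0,0],"offset":[0,0,0],"fingers":5},{"twist":[0,0,0],"offset":[0,0,0],"fingers":5},{"twist":[0,0,0],"offset":[0,0,-0.04],"fingers":5},{"twist":[0,0,0],"offset":[0,0,-0.09],"fingers":5},{"twist":[0,0,0],"offset":[0,0,-0.1],"fingers":5}]'
python3 - <<'E'
from m import *
a=np.radians(30.2);ex=np.array([np.cos(a),np.sin(a)]);ey=np.array([-ex[1],ex[0]]);T=np.array([.5091,.1429])
p=T+.042*ex-.04*ey;print(p);go(*p,.11,np.radians(210.2))
E
```

```text
t: 15.4
tool_pos: [0.4721, 0.2956, 0.0069]
tcp_rot: [3.142, 0.001, -2.64]
ft_force: [0.4, 0.6, -0.4]
finger_gap: 0.0131
grip_force: 14.9
t: 15.9
tool_pos: [0.4742, 0.297, 0.1112]
tcp_rot: [3.141, 0.007, -2.64]
ft_force: [0.5, -0.4, -0.1]
finger_gap: 0.013
grip_force: 14.9
[0.56552034 0.12945585]
  alt twist [ 0.     0.004 -0.016]
  alt twist [ 0.007 -0.     1.984]
offset [0.0004, -0.1908, 0.0011] twist [0.0002, 0.0044, -0.0165] j6 -1.52 rows 3.8 0.2
```

```bash
python3 -m crank '[{"twist":[0,0,-0.016],"offset":[0,-0.045,0],"fingers":5},{"twist":[0,0,-0.016],"offset":[0,-0.09,0],"fingers":5},{"twist":[0,0,-0.016],"offset":[0,-0.135,0],"fingers":5},{"twist":[0,0,-0.016],"offset":[0,-0.175,0.01],"fingers":5},{"twist":[0,0,-0.016],"offset":[0,-0.191,0.03],"fingers":5}]'
python3 -m crank '[{"twist":[0,0,0],"offset":[0,0,0.02],"fingers":5},{"twist":[0,0,0],"offset":[0,0,0.025],"fingers":5},{"twist":[0,0,0],"offset":[0,0,0.025],"fingers":5}]'
python3 - <<'E'
from m import *
c=robot.camera('wrist');save(c,'w10.png')
go(.5655,.1295,.0095,np.radians(210.2))
E
```

```text
t: 16.4
tool_pos: [0.5661, 0.1253, 0.0771]
tcp_rot: [-3.14, 0.003, -2.617]
ft_force: [0.3, 1.1, -0.5]
finger_gap: 0.013
grip_force: 14.9
t: 16.7
tool_pos: [0.5626, 0.1278, 0.0504]
tcp_rot: [3.141, -0.002, -2.615]
ft_force: [0.4, 0.4, -0.5]
finger_gap: 0.0134
grip_force: 14.9
  alt twist [ 0. -0. -0.]
  alt twist [-1.e-03 -0.e+00  2.e+00]
offset [-0.0026, -0.0, 0.0418] twist [0.0002, -0.0004, -0.0002] j6 -1.88 rows 0.8 0.0
```

View pics/w10.png

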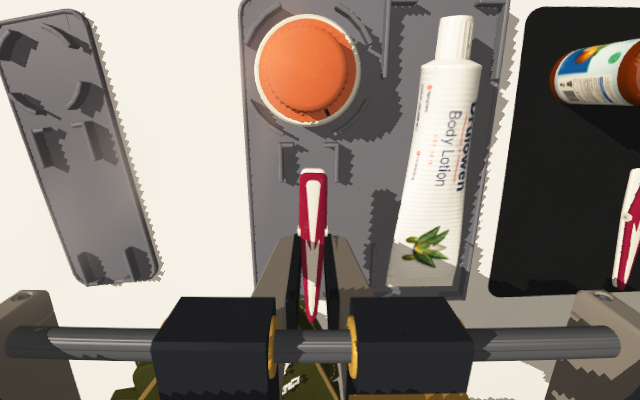

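The clip is aligned over its nest at about (313,240), with the timer and tube seated. Lowering.

```bash
python3 -m crank '[{"twist":[0,0,0],"offset":[-0.0026,0,0.02],"fingers":5},{"twist":[0,0,0],"offset":[-0.0026,0,0.035],"fingers":5},{"twist":[0,0,0],"offset":[-0.0026,0,0.041],"fingers":5},{"twist":[0,0,0],"offset":[-0.0026,0,0.041],"fingers":5},{"twist":[0,0,0],"offset":[-0.0026,0,0.042],"fingers":5}]'
python3 -c "
from h import *
go(.5655,.1295,.0085,np.radians(210.2))"
```

```text
t: 17.25
tool_pos: [0.566, 0.1294, 0.0098]
tcp_rot: [-3.141, 0.0, -2.615]
ft_force: [-0.0, -0.2, -0.7]
finger_gap: 0.0128
grip_force: 14.9
  alt twist [-0.  0. -0.]
  alt twist [0. 0. 2.]
offset [0.0004, 0.0004, 0.0013] twist [-0.0001, 0.0003, -0.0003] j6 -1.88 rows 0.0 0.0
```

```bash
python3 -m crank '[{"twist":[0,0,0],"offset":[0,0,0.0018],"fingers":5},{"twist":[0,0,0],"offset":[0,0,0.0018],"fingers":26},{"twist":[0,0,0],"offset":[0,0,0.0018],"fingers":26},{"twist":[0,0,0],"offset":[0,0,-0.04],"fingers":26},{"twist":[0,0,0],"offset":[0,0,-0.09],"fingers":26}]'
python3 -m crank '[{"twist":[0,0,0],"offset":[0,0,-0.05],"fingers":40},{"twist":[0,0,0],"offset":[0.04,0.02,-0.09],"fingers":50},{"twist":[0,0,0],"offset":[0.07,0.05,-0.09],"fingers":50},{"twist":[0,0,0],"offset":[0.07,0.05,-0.09],"fingers":50},{"twist":[0,0,0],"offset":[0.07,0.05,-0.09],"fingers":50}]'
python3 - <<'E'
from m import *
c=robot.camera('wrist');save(c,'w11.png');clips(c);W=world(c)
n=(np.hypot(W[...,0]-.39,W[...,1]-.235)<.05)&(W[...,2]>.012)&(W[...,2]<.11)
P=W[n]
for a,b in[(.012,.03),(.03,.05),(.05,.066),(.07,.085),(.085,.11)]:
    q=P[(P[:,2]>a)&(P[:,2]<b)]
    if len(q)>20: print(a,len(q),rect(q),(cv2.minEnclosingCircle((q[:,:2]*1000).astype(np.float32))))
c=robot.camera('side');W=world(c);n=(np.hypot(W[...,0]-.39,W[...,1]-.235)<.05)&(W[...,2]>.012)&(W[...,2]<.065);P=W[n]
from scipy.optimize import least_squares
if len(P)>20:
    r=least_squares(lambda p:np.hypot(P[:,0]-p[0],P[:,1]-p[1])-.0165,[.39,.235],loss='soft_l1',f_scale=.002);print(len(P),r.x,r.cost)
print(robot.get_obs()['tool_pos'],robot.get_obs()['t'])
E
```

```text
t: 17.75
tool_pos: [0.564, 0.1288, 0.0987]
tcp_rot: [3.14, -0.004, -2.615]
ft_force: [1.7, -0.0, -0.4]
finger_gap: 0.0259
grip_force: 0.0
t: 18.25
tool_pos: [0.4799, 0.1375, 0.1902]
tcp_rot: [-3.141, 0.002, -2.614]
ft_force: [-0.5, 0.2, -0.1]
finger_gap: 0.0501
grip_force: 0.0
clip [469. 230.] 837 (array([449.6, 336.2]), array([94.3, 17.1]), 32.0) 35.4
0.012 172 (array([391.9, 215.4]), array([33.7, 14.5]), 6.3) ((391.1212463378906, 222.64437866210938), 16.84142303466797)
0.03 225 (array([392.5, 215.3]), array([33.5, 14.3]), 9.9) ((391.3247985839844, 222.3306121826172), 16.758073806762695)
0.05 520 (array([391.2, 221.8]), array([33.5, 27.1]), 10.5) ((390.828125, 224.37608337402344), 16.844491958618164)
0.07 396 (array([391. , 223.1]), array([23.3, 19.7]), 7.4) ((391.0004577636719, 225.16062927246094), 11.989265441894531)
0.085 268 (array([391.2, 224.8]), array([12.8, 11.8]), 55.9) ((390.7547302246094, 225.1940460205078), 6.742384433746338)
261 [0.39219247 0.2257478 ] 0.00028430961822830417
[0.48101415 0.13733581 0.18945697] 18.35
```

View pics/w11.png

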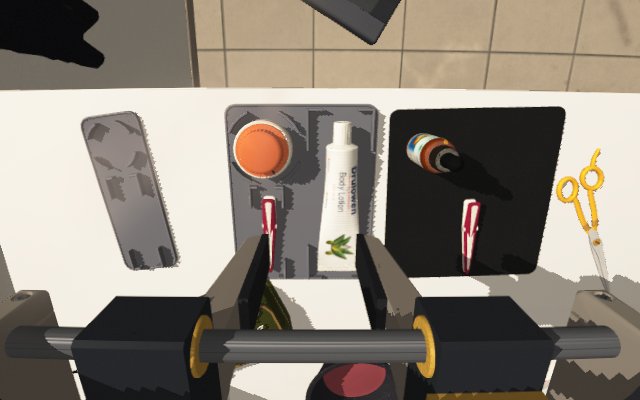

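The sectioning clip sits in the wide tray at (269,235). The bottle stands at (0.391, 0.225), with consistent diameters of 33, 24 and 13 mm up its height. Clip A is at (469,235). Moving to the bottle.

```bash
python3 -c "
from h import *
go(.391,.2252,.14,np.radians(210.2))"
```

```text
alt twist [-0.     0.001 -0.   ]
  alt twist [1.e-03 0.e+00 2.e+00]
offset [0.0337, 0.1212, 0.0494] twist [-0.0002, 0.0005, -0.0004] j6 -1.82 rows 2.7 0.0
```

```bash
python3 -m crank '[{"twist":[0,0,0],"offset":[0.012,0.045,0],"fingers":54},{"twist":[0,0,0],"offset":[0.025,0.09,0],"fingers":54},{"twist":[0,0,0],"offset":[0.034,0.121,0.02],"fingers":54},{"twist":[0,0,0],"offset":[0.034,0.121,0.05],"fingers":54},{"twist":[0,0,0],"offset":[0.034,0.121,0.05],"fingers":54}]'
python3 -m crank '[{"twist":[0,0,0],"offset":[0,0,0],"fingers":54},{"twist":[0,0,0],"offset":[0,0,0],"fingers":54}]'
python3 -c "
from h import *
go(.391,.2252,.033,np.radians(210.2))"
```

```text
t: 18.85
tool_pos: [0.3882, 0.2243, 0.1364]
tcp_rot: [-3.141, -0.006, -2.614]
ft_force: [0.2, -1.7, -0.4]
finger_gap: 0.0538
grip_force: 0.0
t: 19.05
tool_pos: [0.3914, 0.2249, 0.1402]
tcp_rot: [-3.141, 0.001, -2.616]
ft_force: [-0.4, 0.0, 0.0]
finger_gap: 0.054
grip_force: 0.0
  alt twist [-0.     0.001 -0.001]
  alt twist [1.000e-03 0.000e+00 1.999e+00]
offset [0.0003, 0.0005, 0.1072] twist [-0.0001, 0.0006, -0.0011] j6 -1.58 rows 2.1 0.0
```

```bash
python3 -m crank '[{"twist":[0,0,0],"offset":[0,0,0.03],"fingers":54},{"twist":[0,0,0],"offset":[0,0,0.065],"fingers":54},{"twist":[0,0,0],"offset":[0,0,0.1],"fingers":54},{"twist":[0,0,0],"offset":[0,0,0.107],"fingers":54},{"twist":[0,0,0],"offset":[0,0,0.107],"fingers":54}]'
python3 -m crank '[{"twist":[0,0,0],"offset":[0,0,0],"fingers":15},{"twist":[0,0,0],"offset":[0,0,0],"fingers":15},{"twist":[0,0,0],"offset":[0,0,0],"fingers":15},{"twist":[0,0,0],"offset":[0,0,0],"fingers":15},{"twist":[0,0,0],"offset":[0,0,0],"fingers":15}]' 15
python3 -m crank '[{"twist":[0,0,0],"offset":[0,0,-0.02],"fingers":15},{"twist":[0,0,0],"offset":[0,0,-0.05],"fingers":15},{"twist":[0,0,0],"offset":[0,0,-0.08],"fingers":15},{"twist":[0,0,0],"offset":[0,0,-0.08],"fingers":15}]'
python3 - <<'E'
from m import *
a=np.radians(37.3);p=np.array([.6072,-.0318])-.061*np.array([np.cos(a),np.sin(a)]);print(p)
go(*p,.11,np.radians(217.3))
E
```

```text
t: 19.55
tool_pos: [0.3903, 0.2245, 0.0324]
tcp_rot: [-3.142, -0.001, -2.616]
ft_force: [-0.8, -0.7, 0.4]
finger_gap: 0.054
grip_force: 0.0
t: 20.05
tool_pos: [0.391, 0.2254, 0.0335]
tcp_rot: [-3.141, 0.003, -2.615]
ft_force: [0.1, -1.4, 8.3]
finger_gap: 0.0323
grip_force: 15.0
t: 20.45
tool_pos: [0.3921, 0.2261, 0.1159]
tcp_rot: [-3.142, 0.006, -2.615]
ft_force: [0.8, 0.2, -0.8]
finger_gap: 0.0322
grip_force: 15.0
[ 0.55867612 -0.06876529]
  alt twist [-0.     0.004 -0.079]
  alt twist [0.006 0.    1.921]
offset [0.0042, -0.3387, 0.0059] twist [-0.0003, 0.0041, -0.0793] j6 -1.58 rows 6.8 0.8
```

```bash
python3 -m crank '[{"twist":[0,0,-0.01],"offset":[0,-0.025,0],"fingers":15},{"twist":[0,0,-0.02],"offset":[0.001,-0.06,0],"fingers":15},{"twist":[0,0,-0.03],"offset":[0.002,-0.1,0],"fingers":15},{"twist":[0,0,-0.04],"offset":[0.002,-0.14,0],"fingers":15},{"twist":[0,0,-0.05],"offset":[0.003,-0.18,0],"fingers":15}]'
python3 -m crank '[{"twist":[0,0,-0.01],"offset":[0,-0.04,0],"fingers":15},{"twist":[0,0,-0.02],"offset":[0,-0.08,0],"fingers":15},{"twist":[0,0,-0.029],"offset":[0,-0.12,0],"fingers":15},{"twist":[0,0,-0.029],"offset":[0,-0.145,0],"fingers":15},{"twist":[0,0,-0.029],"offset":[0,-0.157,0],"fingers":15}]'
python3 -m crank '[{"twist":[0,0,0],"offset":[0,0,0],"fingers":15},{"twist":[0,0,0],"offset":[0,0,0],"fingers":15}]'
python3 - <<'E'
from m import *
c=robot.camera('wrist');save(c,'w12.png')
W=world(c);I=c['image'].astype(int);s=I.max(-1)-I.min(-1);m=I.mean(-1)
g=(m>50)&(m<130)&(s<28)&(abs(W[...,2])<.016)&(np.hypot(W[...,0]-.607,W[...,1]+.032)<.11);g=cv2.morphologyEx(g.astype(np.uint8),cv2.MORPH_OPEN,np.ones((3,3)))>0
print(g.sum(),rect(W[g]))
go(.5587,-.0688,.04,np.radians(217.3))
E
```

```text
t: 20.95
tool_pos: [0.478, 0.0663, 0.1118]
tcp_rot: [3.141, -0.0, -2.536]
ft_force: [0.5, -0.7, -1.2]
finger_gap: 0.032
grip_force: 15.0
t: 21.45
tool_pos: [0.5677, -0.0633, 0.1115]
tcp_rot: [3.142, -0.0, -2.493]
ft_force: [0.8, -0.2, -0.5]
finger_gap: 0.0324
grip_force: 15.0
t: 21.65
tool_pos: [0.566, -0.0607, 0.1118]
tcp_rot: [3.14, -0.001, -2.491]
ft_force: [-0.2, 0.6, -1.4]
finger_gap: 0.0324
grip_force: 15.0
6342 (array([607.3, -31.6]), array([192.1,  68.8]), 37.3)
  alt twist [ 0.001 -0.001 -0.   ]
  alt twist [-1.e-03 -1.e-03  2.e+00]
offset [0.0108, -0.0024, 0.0719] twist [0.0008, -0.0005, -0.0] j6 -2.33 rows 1.5 0.0
```

View pics/w12.png

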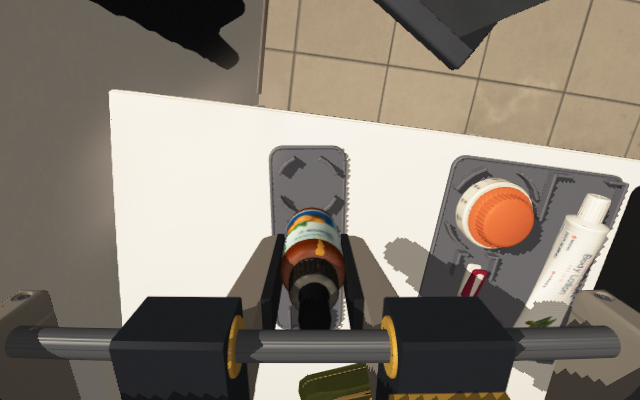

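The bottle is held upright at (313,255), in front of the round nest at (312,180). The narrow tray's pose is confirmed. Lowering.

```bash
python3 -m crank '[{"twist":[0,0,0],"offset":[0.011,-0.0024,0],"fingers":15},{"twist":[0,0,0],"offset":[0.011,-0.0024,0.02],"fingers":15},{"twist":[0,0,0],"offset":[0.011,-0.0024,0.045],"fingers":15},{"twist":[0,0,0],"offset":[0.011,-0.0024,0.065],"fingers":15},{"twist":[0,0,0],"offset":[0.011,-0.0024,0.065],"fingers":15}]'
python3 -m crank '[{"twist":[0,0,0],"offset":[0,0,0.005],"fingers":15},{"twist":[0,0,0],"offset":[0,0,0.008],"fingers":15},{"twist":[0,0,0],"offset":[0,0,0.008],"fingers":15}]'
python3 -c "
from h import *
go(.5587,-.0688,.034,np.radians(217.3))"
```

```text
t: 22.2
tool_pos: [0.5569, -0.0694, 0.0453]
tcp_rot: [3.138, -0.003, -2.49]
ft_force: [-0.2, -0.0, -0.7]
finger_gap: 0.0318
grip_force: 15.0
t: 22.5
tool_pos: [0.56, -0.07, 0.0399]
tcp_rot: [-3.141, 0.001, -2.491]
ft_force: [0.4, -0.3, -1.3]
finger_gap: 0.0318
grip_force: 15.0
  alt twist [-0.  0. -0.]
  alt twist [1.e-03 1.e-03 2.e+00]
offset [0.0003, 0.0018, 0.0059] twist [-0.0004, 0.0004, -0.0003] j6 -2.35 rows 0.1 0.0
```

```bash
python3 -m crank '[{"twist":[0,0,0],"offset":[0,0.001,0.002],"fingers":15},{"twist":[0,0,0],"offset":[0,0.001,0.004],"fingers":15},{"twist":[0,0,0],"offset":[0,0.001,0.0045],"fingers":15},{"twist":[0,0,0],"offset":[0,0.001,0.0045],"fingers":15}]'
```

```text
t: 22.9
tool_pos: [0.5591, -0.0692, 0.0349]
tcp_rot: [3.142, -0.0, -2.491]
ft_force: [-0.6, -0.1, -0.7]
finger_gap: 0.032
grip_force: 15.0
```

```bash
python3 -m crank '[{"twist":[0,0,0],"offset":[0,0,0.001],"fingers":15},{"twist":[0,0,0],"offset":[0,0,0.001],"fingers":15},{"twist":[0,0,0],"offset":[0,0,0.001],"fingers":50},{"twist":[0,0,0],"offset":[0,0,0.001],"fingers":50},{"twist":[0,0,0],"offset":[0,0,0.001],"fingers":50}]'
python3 -m crank '[{"twist":[0,0,0],"offset":[0,0,-0.03],"fingers":50},{"twist":[0,0,0],"offset":[0,0,-0.06],"fingers":50},{"twist":[0,0,0],"offset":[0,0,-0.1],"fingers":50},{"twist":[0,0,0],"offset":[0,0,-0.13],"fingers":50},{"twist":[0,0,0],"offset":[0,0,-0.13],"fingers":50}]'
python3 -c "
from h import *
go(.4487,.3365,.16,np.radians(214))"
```

```text
t: 23.4
tool_pos: [0.5592, -0.0692, 0.0338]
tcp_rot: [-3.142, 0.0, -2.491]
ft_force: [0.3, 0.6, 0.6]
finger_gap: 0.0496
grip_force: 0.0
t: 23.9
tool_pos: [0.5618, -0.0696, 0.1681]
tcp_rot: [-3.137, 0.005, -2.491]
ft_force: [0.4, -0.3, -0.6]
finger_gap: 0.0501
grip_force: 0.0
  alt twist [-0.003  0.003  0.036]
  alt twist [-0.005 -0.005 -1.964]
offset [-0.1558, 0.3917, 0.007] twist [-0.0031, 0.0033, 0.0363] j6 -2.35 rows 8.4 0.4
```

```bash
python3 -m crank '[{"twist":[0,0,0.036],"offset":[-0.018,0.045,0],"fingers":30},{"twist":[0,0,0.036],"offset":[-0.036,0.09,0],"fingers":30},{"twist":[0,0,0.036],"offset":[-0.054,0.135,0],"fingers":30},{"twist":[0,0,0.036],"offset":[-0.072,0.18,0],"fingers":30},{"twist":[0,0,0.036],"offset":[-0.09,0.226,0],"fingers":30}]'
python3 -m crank '[{"twist":[0,0,0],"offset":[-0.018,0.045,0],"fingers":30},{"twist":[0,0,0],"offset":[-0.036,0.09,0],"fingers":30},{"twist":[0,0,0],"offset":[-0.054,0.135,0],"fingers":30},{"twist":[0,0,0],"offset":[-0.06,0.155,0.03],"fingers":30},{"twist":[0,0,0],"offset":[-0.06,0.155,0.05],"fingers":30}]'
python3 -m crank '[{"twist":[0,0,0],"offset":[0,0,0],"fingers":30},{"twist":[0,0,0],"offset":[0,0,0],"fingers":30}]'
python3 - <<'E'
from m import *
c=robot.camera('wrist');clips(c)
go(.449,.3365,.02,np.radians(214))
E
```

```text
t: 24.4
tool_pos: [0.4927, 0.1666, 0.1629]
tcp_rot: [3.141, -0.001, -2.548]
ft_force: [0.8, 1.0, -1.5]
finger_gap: 0.0299
grip_force: 0.0
t: 24.9
tool_pos: [0.4554, 0.3297, 0.1119]
tcp_rot: [3.141, -0.0, -2.544]
ft_force: [1.1, -0.1, -0.7]
finger_gap: 0.0303
grip_force: 0.0
t: 25.1
tool_pos: [0.4565, 0.3266, 0.1133]
tcp_rot: [-3.141, -0.002, -2.548]
ft_force: [-0.5, -0.1, 0.3]
finger_gap: 0.03
grip_force: 0.0
clip [326. 188.] 1415 (array([449.2, 337.2]), array([94.5, 16.6]), 33.3) 34.7
  alt twist [-0. -0. -0.]
  alt twist [-0.  0.  2.]
offset [0.0013, 0.0126, 0.0941] twist [-0.0, -0.0001, -0.0] j6 -1.55 rows 1.9 0.0
```

```bash
python3 -m crank '[{"twist":[0,0,0],"offset":[0.001,0.013,0.01],"fingers":30},{"twist":[0,0,0],"offset":[0.001,0.013,0.05],"fingers":30},{"twist":[0,0,0],"offset":[0.001,0.013,0.09],"fingers":30},{"twist":[0,0,0],"offset":[0.001,0.013,0.104],"fingers":30},{"twist":[0,0,0],"offset":[0.001,0.013,0.107],"fingers":30}]'
python3 -m crank '[{"twist":[0,0,0],"offset":[0,0,0],"fingers":30},{"twist":[0,0,0],"offset":[0,0,0],"fingers":5},{"twist":[0,0,0],"offset":[0,0,0],"fingers":5},{"twist":[0,0,0],"offset":[0,0,0],"fingers":5},{"twist":[0,0,0],"offset":[0,0,0],"fingers":5}]' 15
python3 -m crank '[{"twist":[0,0,0],"offset":[0,0,-0.04],"fingers":5},{"twist":[0,0,0],"offset":[0,0,-0.09],"fingers":5},{"twist":[0,0,0],"offset":[0,0,-0.14],"fingers":5},{"twist":[0,0,0],"offset":[0,0,-0.15],"fingers":5}]'
python3 - <<'E'
from m import *
a=np.radians(37.3);p=np.array([.6072,-.0317])+.032*np.array([np.cos(a),np.sin(a)]);print(p)
go(*p,.157,np.radians(217.3))
E
```

```text
t: 25.65
tool_pos: [0.4479, 0.3368, 0.0056]
tcp_rot: [-3.142, -0.003, -2.548]
ft_force: [1.1, -0.7, 0.1]
finger_gap: 0.0303
grip_force: 0.0
t: 26.15
tool_pos: [0.4497, 0.3381, 0.0082]
tcp_rot: [3.141, 0.002, -2.548]
ft_force: [-0.6, -0.0, 7.3]
finger_gap: 0.0127
grip_force: 14.9
t: 26.55
tool_pos: [0.4515, 0.3393, 0.1631]
tcp_rot: [3.141, 0.009, -2.548]
ft_force: [1.1, 0.4, 0.1]
finger_gap: 0.0127
grip_force: 14.4
[ 0.63265515 -0.01230837]
  alt twist [ 0.     0.006 -0.036]
  alt twist [ 0.009 -0.     1.964]
offset [0.0466, -0.3928, 0.0055] twist [0.0001, 0.0058, -0.0364] j6 -1.52 rows 7.9 0.4
```

```bash
python3 -m crank '[{"twist":[0,0,-0.036],"offset":[0.004,-0.04,0],"fingers":5},{"twist":[0,0,-0.036],"offset":[0.009,-0.085,0],"fingers":5},{"twist":[0,0,-0.036],"offset":[0.014,-0.13,0],"fingers":5},{"twist":[0,0,-0.036],"offset":[0.019,-0.175,0],"fingers":5},{"twist":[0,0,-0.036],"offset":[0.024,-0.22,0],"fingers":5}]'
python3 -m crank '[{"twist":[0,0,0],"offset":[0.005,-0.045,0],"fingers":5},{"twist":[0,0,0],"offset":[0.01,-0.09,0],"fingers":5},{"twist":[0,0,0],"offset":[0.015,-0.13,0],"fingers":5},{"twist":[0,0,0],"offset":[0.02,-0.16,0.02],"fingers":5},{"twist":[0,0,0],"offset":[0.02,-0.165,0.06],"fingers":5}]'
python3 -m crank '[{"twist":[0,0,0],"offset":[0,0,0],"fingers":5},{"twist":[0,0,0],"offset":[0,0,0.02],"fingers":5},{"twist":[0,0,0],"offset":[0,0,0.02],"fingers":5}]'
python3 - <<'E'
from m import *
c=robot.camera('wrist');save(c,'w13.png')
go(.6327,-.0123,.011,np.radians(217.3))
E
```

```text
t: 27.05
tool_pos: [0.5524, 0.1399, 0.1567]
tcp_rot: [3.142, -0.0, -2.491]
ft_force: [0.6, 1.1, -0.1]
finger_gap: 0.0127
grip_force: 14.4
t: 27.55
tool_pos: [0.64, -0.0051, 0.0989]
tcp_rot: [-3.137, 0.005, -2.494]
ft_force: [1.0, 0.2, -0.1]
finger_gap: 0.0125
grip_force: 14.4
t: 27.85
tool_pos: [0.6343, -0.0012, 0.0758]
tcp_rot: [3.139, -0.003, -2.491]
ft_force: [-0.4, -0.1, -0.0]
finger_gap: 0.0126
grip_force: 14.4
  alt twist [ 0.001 -0.001 -0.   ]
  alt twist [-2.e-03 -1.e-03  2.e+00]
offset [0.0085, -0.0075, 0.066] twist [0.0008, -0.001, -0.0] j6 -2.23 rows 1.3 0.0
```

View pics/w13.png

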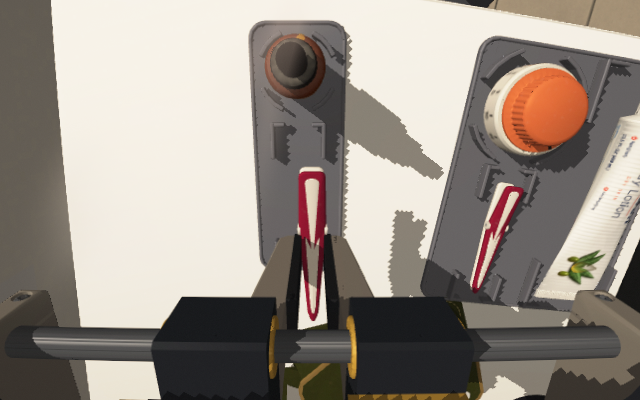

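The bottle stands upright in its nest at (294,62), and the clip is nearly above its own nest. The first clip sits within its nest at (497,235). Lowering.

```bash
python3 -m crank '[{"twist":[0,0,0],"offset":[0.0085,-0.0075,0.01],"fingers":5},{"twist":[0,0,0],"offset":[0.0085,-0.0075,0.03],"fingers":5},{"twist":[0,0,0],"offset":[0.0085,-0.0075,0.05],"fingers":5},{"twist":[0,0,0],"offset":[0.0085,-0.0075,0.055],"fingers":5},{"twist":[0,0,0],"offset":[0.0085,-0.0075,0.055],"fingers":5}]'
python3 -m crank '[{"twist":[0,0,0],"offset":[0,0,0],"fingers":5},{"twist":[0,0,0],"offset":[0,0,0],"fingers":5}]'
python3 -c "
from h import *
go(.6327,-.0123,.010,np.radians(217.3))"
```

```text
t: 28.4
tool_pos: [0.6334, -0.0131, 0.0219]
tcp_rot: [3.141, -0.001, -2.491]
ft_force: [1.3, -0.2, 0.3]
finger_gap: 0.0126
grip_force: 14.4
t: 28.6
tool_pos: [0.6346, -0.013, 0.0231]
tcp_rot: [-3.14, 0.001, -2.491]
ft_force: [-0.1, 0.3, 0.2]
finger_gap: 0.0128
grip_force: 14.4
  alt twist [-0.001  0.001 -0.   ]
  alt twist [1.e-03 1.e-03 2.e+00]
offset [0.0011, 0.0017, 0.0131] twist [-0.0007, 0.0009, -0.0003] j6 -2.24 rows 0.3 0.0
```

```bash
python3 -m crank '[{"twist":[0,0,0],"offset":[0.001,0.0015,0.006],"fingers":5},{"twist":[0,0,0],"offset":[0.001,0.0015,0.011],"fingers":5},{"twist":[0,0,0],"offset":[0.001,0.0015,0.0135],"fingers":5},{"twist":[0,0,0],"offset":[0.001,0.0015,0.0135],"fingers":5},{"twist":[0,0,0],"offset":[0.001,0.0015,0.0135],"fingers":5}]'
python3 -m crank '[{"twist":[0,0,0],"offset":[0,0,0.0005],"fingers":26},{"twist":[0,0,0],"offset":[0,0,0.0005],"fingers":26},{"twist":[0,0,0],"offset":[0,0,0.0005],"fingers":26},{"twist":[0,0,0],"offset":[0,0,-0.04],"fingers":26},{"twist":[0,0,0],"offset":[0,0,-0.09],"fingers":26}]'
python3 -m crank '[{"twist":[0,0,0],"offset":[0,0,-0.05],"fingers":26},{"twist":[0,0,0],"offset":[0.02,0.04,-0.07],"fingers":26},{"twist":[0,0,0],"offset":[0.04,0.07,-0.07],"fingers":26},{"twist":[0,0,0],"offset":[0.04,0.07,-0.07],"fingers":26},{"twist":[0,0,0],"offset":[0.04,0.07,-0.07],"fingers":26}]'
python3 - <<'E'
from m import *
c=robot.camera('wrist');save(c,'w14.png');print(robot.get_obs()['tool_pos'])
W=world(c);I=c['image'].astype(int)
# clip poses in the tray frames
for T,a,n in[((.5091,.1429),30.2,'colour'),((.6072,-.0317),37.3,'treat')]:
    a=np.radians(a);e=np.array([[np.cos(a),np.sin(a)],[-np.sin(a),np.cos(a)]]);L=(W[...,:2]-T)@e.T*1000
    g=(abs(L[...,0])<106)&(abs(L[...,1])<83 if n=='colour' else abs(L[...,1])<34)&(I.max(-1)-I.min(-1)>50)&(W[...,2]<.06)&(W[...,2]>.005)
    k,l,st,ct=cv2.connectedComponentsWithStats(g.astype(np.uint8))
    for j in range(1,k):
        if st[j,4]>100: P=L[l==j];print(n,ct[j].round(),np.percentile(P,[2,98],axis=0).round().tolist(),'z',np.percentile(W[l==j][:,2],[10,90]).round(3))
E
```

```text
t: 29.1
tool_pos: [0.632, -0.0122, 0.0083]
tcp_rot: [3.141, -0.0, -2.491]
ft_force: [-0.5, 1.1, 2.9]
finger_gap: 0.0131
grip_force: 14.9
t: 29.6
tool_pos: [0.6301, -0.0123, 0.0969]
tcp_rot: [3.138, -0.004, -2.491]
ft_force: [1.2, 0.0, 0.5]
finger_gap: 0.0263
grip_force: 0.0
t: 30.1
tool_pos: [0.5579, 0.0193, 0.1688]
tcp_rot: [-3.141, 0.001, -2.49]
ft_force: [0.1, -0.5, 0.1]
finger_gap: 0.0259
grip_force: 0.0
[0.5586457  0.01904878 0.16856006]
colour [407. 157.] [[-86.0, -67.0], [-36.0, -18.0]] z [0.025 0.04 ]
colour [388. 235.] [[-5.0, -46.0], [73.0, -33.0]] z [0.01  0.017]
colour [454. 264.] [[42.0, 30.0], [67.0, 54.0]] z [0.01  0.014]
treat [247. 210.] [[-16.0, -5.0], [74.0, 8.0]] z [0.011 0.017]
```

View pics/w14.png

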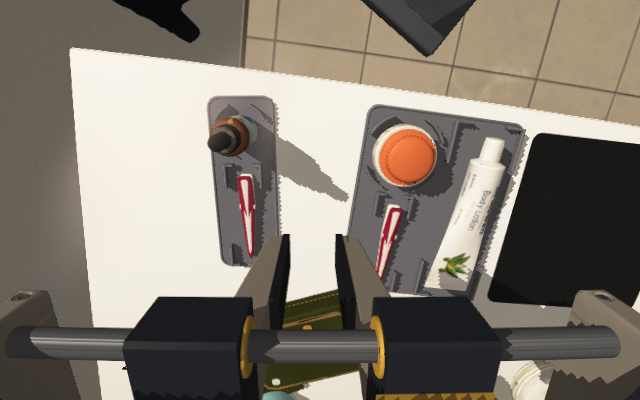

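The bottle, both clips, the timer and the tube are all seated within their nests, and the mat is empty. Handing in.

```bash
python3 -c "
from bench import robot
print(robot.hand_in())"
```

```text
the job is handed in; nothing more can be done
None
```

Both trays are made up and the job is handed in at about 30 s on the clock: tube, timer and one clip in the colour tray, bottle (kept upright) and the other clip in the treatment tray, with the pots and bowl not moved.

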